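# Load the indexing slide and step it to the next hole

## Task

Pour all five steel balls from the spouted orange cup into the white tray on the indexing slide, then set the empty cup down upright on the table and let go of it. Then pull up the black spring plunger knob, slide the carriage to the next hole only (the middle one) and let the pin go fully home there; finish while still gripping the knob, with the pin home. Leave the things standing around undisturbed.

Things in the scene. Friction and masses are not known exactly. Their poses are not given: they have to be found in the camera images.
- slide_base: indexing slide, fixed to the table: aluminium base 130 (x) x 212 (y) x 10 mm, origin at the centre of its underside. A dark index bar (24 mm wide, its top 26 mm above the table) runs along y at x = -45 mm, with three 11 mm holes. The blue carriage slides along the base's y axis; red stop at the -y end, the carriage starts at the +y end
- carriage (a joint): travel of the blue carriage along the base's -y direction, m: 0 = pin over the first hole (start), 0.040 = middle hole (the next), 0.080 = last hole. It drags with about 2 N and stays where it is left. Carriage plate 125 (x) x 84 (y) mm, its top 35 mm above the table
- plunger (a joint): lift of the spring plunger (knob and pin), m: 0 = pin fully home in a hole, 0.014 = pulled right up; the pin is clear of the index bar above 0.010. Its spring pulls it down with 3.5 N (home) to 7 N (up). If let down between holes the pin rides on the bar at about 0.010. The 8 mm pin has a round tip and 1.5 mm play either side in its hole
- knob (a point): middle of the black cylindrical plunger knob (22 mm across, vertical, its underside 15 mm below and its top 11 mm above this point, which is 71 mm above the table when the pin is home). It stands on the carriage at base x = -45 mm, above a brass bushing 18 mm across whose top is 50 mm above the table; no wall within 29 mm of the knob. It moves with carriage and plunger. Axes as slide_base
- hole_1 (a point): mouth of the middle hole (the next) in the index bar, 26 mm above the table, 40 mm from the first hole along the base's -y. Axes as slide_base
- tray_in (a point): centre of the inner floor of the white open tray fixed on the carriage, 38 mm above the table. Inside 60 (x) x 74 (y) mm, walls 3 mm thick, rim 33 mm above this point. Axes as slide_base
- cup: loose orange cup, 0.12 kg, the balls in it; origin at the centre of its underside, z up. Parallel flat outer sides 48 mm apart (across its y), spanning x -32 to +29 mm and z 0 to 36 mm; back wall at x = -32 mm; floor 4 mm thick, walls 3 mm. Beyond x = +29 mm a chute rises at 35 degrees to the spout. Balls roll out when it is tipped over 35 degrees, spout down; 60 empties it, rocking frees a lodged ball
- cup_spout (a point): middle of the spout's lip: in the cup's frame x = +51 mm, y = 0, z = 20 mm. Inside width there 42 mm
- ball_0_center (a point): centre of a loose steel ball, 18 mm across, 24 g, in the cup at the start
- ball_1_center (a point): centre of a loose steel ball, 18 mm across, 24 g, in the cup at the start
- ball_2_center (a point): centre of a loose steel ball, 18 mm across, 24 g, in the cup at the start
- ball_3_center (a point): centre of a loose steel ball, 18 mm across, 24 g, in the cup at the start
- ball_4_center (a point): centre of a loose steel ball, 18 mm across, 24 g, in the cup at the start
- objective: bystander, loose: microscope objective standing at the back, silver barrel 31 mm across, 50 mm tall; origin at the centre of its underside
- alu_block: bystander, loose: bright aluminium block standing at the back, 30 x 45 x 30 mm; origin at the centre of its underside
- tape: bystander, loose: black roll of tape lying flat at the front right, 58 mm across, 19 mm tall; origin at the centre of its underside
- usb_stick: bystander, loose: red memory stick lying behind the slide on the left, 18 x 56 x 8 mm; origin at the centre of its underside

How it is judged (in metres and radians):
On the way, in this order (a step that is already met when the one before it is completed fails the run):
1. all five balls lie in the tray while the carriage is still pinned at the first hole (x of ball_0_center in the frame of tray_in between -0.031 and 0.031 m and y of ball_0_center in the frame of tray_in between -0.038 and 0.038 m and z of ball_0_center in the frame of tray_in between 0 and 0.034 m and x of ball_1_center in the frame of tray_in between -0.031 and 0.031 m and y of ball_1_center in the frame of tray_in between -0.038 and 0.038 m and z of ball_1_center in the frame of tray_in between 0 and 0.034 m and x of ball_2_center in the frame of tray_in between -0.031 and 0.031 m and y of ball_2_center in the frame of tray_in between -0.038 and 0.038 m and z of ball_2_center in the frame of tray_in between 0 and 0.034 m and x of ball_3_center in the frame of tray_in between -0.031 and 0.031 m and y of ball_3_center in the frame of tray_in between -0.038 and 0.038 m and z of ball_3_center in the frame of tray_in between 0 and 0.034 m and x of ball_4_center in the frame of tray_in between -0.031 and 0.031 m and y of ball_4_center in the frame of tray_in between -0.038 and 0.038 m and z of ball_4_center in the frame of tray_in between 0 and 0.034 m and value of joint each of carriage, plunger below 0.004 m), for 0.2 s.
2. the cup stands upright on the table, let go (angle between cup's own z axis and vertical below 0.12 rad and height (world z) of cup between -0.006 and 0.006 m and linear speed of cup below 0.03 m/s and contact force between cup and the fingers below 0.1 N), for 0.2 s.
3. the plunger is pulled up, its pin clear of the index bar (value of joint plunger above 0.0095 m), for 0.1 s.
At the end, for the whole second after the job is handed in: The carriage is within 3 mm of the middle hole with the pin home (lifted less than 2.5 mm), the fingers still hold the plunger knob between them (over 3 N, the grasp point within 25 mm of the middle of the knob), all five balls lie in the tray, and the cup stands upright on the table, untouched (all of step 2 and x of ball_0_center in the frame of tray_in between -0.031 and 0.031 m and y of ball_0_center in the frame of tray_in between -0.038 and 0.038 m and z of ball_0_center in the frame of tray_in between 0 and 0.034 m and x of ball_1_center in the frame of tray_in between -0.031 and 0.031 m and y of ball_1_center in the frame of tray_in between -0.038 and 0.038 m and z of ball_1_center in the frame of tray_in between 0 and 0.034 m and x of ball_2_center in the frame of tray_in between -0.031 and 0.031 m and y of ball_2_center in the frame of tray_in between -0.038 and 0.038 m and z of ball_2_center in the frame of tray_in between 0 and 0.034 m and x of ball_3_center in the frame of tray_in between -0.031 and 0.031 m and y of ball_3_center in the frame of tray_in between -0.038 and 0.038 m and z of ball_3_center in the frame of tray_in between 0 and 0.034 m and x of ball_4_center in the frame of tray_in between -0.031 and 0.031 m and y of ball_4_center in the frame of tray_in between -0.038 and 0.038 m and z of ball_4_center in the frame of tray_in between 0 and 0.034 m and value of joint carriage between 0.037 and 0.043 m and value of joint plunger below 0.0025 m and contact force between plunger and the fingers above 3 N and distance between the grasp point and knob below 0.025 m); the arm keeps its last pose, push and grip.
It fails at once if the objective is moved more than 20 mm (distance of objective from where it was at the start of the episode above 0.02 m).
It fails at once if the alu block is moved more than 20 mm (distance of alu_block from where it was at the start of the episode above 0.02 m).
It fails at once if the tape is moved more than 20 mm (distance of tape from where it was at the start of the episode above 0.02 m).
It fails at once if the usb stick is moved more than 20 mm (distance of usb_stick from where it was at the start of the episode above 0.02 m).
It also fails if it takes over 58 s, if anything falls off the work surface, if the arm or the gripper's body presses on something with over 40 N, if the wrist force passes 120 N, or if a joint passes its speed limit or range.

## Robot

A 6-joint arm with a two-finger parallel gripper is mounted at the origin on a cart in front of the work surface, level with it; the furniture and walls round the work are solid. World frame = base frame: x ahead of the robot, y to its left, z up, the work surface at z = 0. Lengths are in m, angles in degrees, forces in N, time in s.
With the tool pointing down it reaches from about 0.35 to 0.875 m from the base axis. Payload 4.2 kg.
Tool frame: the origin (TCP) lies on the front face of the gripper's body, between the roots of the fingers; the fingertips stand 70 mm ahead of it and the grasp point (between the pads) lies 51 mm ahead of it; z points along the fingers, y is the line along which they close (so a half turn about z gives the same grasp; the last joint's range is limited). The gripper opens to 87 mm and grips with 3 to 60 N. Pads are 19 mm wide; open, the fingers measure 117 mm over their backs; the gripper's body (75 mm by 190 mm) begins 51 mm behind the grasp point.
Start: joints at [86.551, 22.042, 0.453, 0, -68.411, -14.817], TCP at [0.196, 0.593, 0.292] pointing down, gripper open.
Joint ranges: [-179.83, 179.83], [-69.29, 118.12], [-61.27, 80.66], [-181.25, 117.63], [-171.15, -9.14], [-177.46, 177.46]. Speed limits (degrees/s): [159.86, 159.86, 180, 180, 180, 180].

## Interface

Orientations are given as a 3x3 rotation matrix whose columns are the frame's x, y, z axes.
In Python, from station import r gives the robot as it stands.
- The arm moves only by the shell command python3 -m pendant 'ROWS' [OPENING]. ROWS is JSON, a list of rows, each a list of 2 entries, a list of its own where there are three numbers: the shift along the tool's x, y, z in mm, then the turn, a rotation vector about the tool's x, y, z in rad. A call has 1 to 10 rows; each row is the pose to reach, as a shift and turn from the pose commanded when the call began, along the tool's axes at that moment; what a row does not reach only later rows make up. A row lasts 1/10 s, in which the tool goes at most 50 mm and 8.59 degrees, less where a joint would pass 70% of its speed; a pose out of reach is approached as far as the arm can. A call with a gripper value outside its range is refused whole. OPENING is the opening, from 0 (shut) to 1 (fully open), set as the call begins (- or left out, the last holds). The fingers move at their own pace and stop on an object; the grip force is fixed at half the most. Time passes only in rows, so rows that repeat a pose let the fingers close. It gives the time, the measured TCP pose, the force, the opening and the grip force at its end, in the units of the state.
- r.sense(): the state, without advancing time (a new reading comes with each control period).
- r.capture(name): name is "scene" or "top"; returns a dict with "frame" (384x512x3 uint8, red, green, blue), "vertical_fov" (degrees; the focal length in pixels is half the picture's height over the tangent of half this angle, whatever the lens; pixels are square), "cx", "cy" (the principal point, pixels), "rvec" (rotation vector, rad) and "tvec" (3), from world to camera coordinates, as OpenCV has them. Camera axes: x right, y down, z forward; pixel columns grow to the right and rows downward; lengths in m; the calibration is good to about 2 mm. A picture is of the moment at which its call begins. There is no depth.
- r.finish_job(): hands the job in; it is judged then, once.
The state is a dict: "time_s": time; "joints": joint angles; "joint_velocities": joint speeds; "effort": joint torques, N m; "tcp_pos": TCP position; "ee_rot": TCP orientation; "wrist_force": force on the tool from outside, world axes, zero at the start; "moment": the same for the moment, N m; "gripper_width": opening from 0.0 (shut) to 1.0 (fully open); "gripper_force": force on a finger pad.
Only numpy, scipy, OpenCV 4.12 (cv2) and the standard library are available. Lean on these libraries where they do the work, as an engineer would, in place of code of your own. Each camera call takes 0.05 s, during which the arm holds its last target. There are 200 camera calls.

## Working session

There is one attempt and no reset: what is moved stays moved. The work goes in short steps, Python scripts to look and compute and a shell command to move; the robot and the scene stay as the last step left them, time stands still between calls to the robot, and variables do not carry over. Pictures are saved under pics/ and viewed, at most 10 in all, crops included, and the job is handed in when it is done.

```bash
mkdir -p pics; ls
python3 - <<'E'
from station import r
import cv2,numpy as np,pickle
s=r.sense();print(s['tcp_pos'],s['ee_rot'],s['gripper_width'],s['time_s'])
for n in("scene","top"):
    c=r.capture(n);pickle.dump(c,open(f'{n}0.pkl','wb'))
    cv2.imwrite(f'pics/{n}0.png',cv2.resize(c['frame'][:,:,::-1],(800,600)))
    print(n,c['vertical_fov'],c['cx'],c['cy'],c['rvec'],c['tvec'])
E
```

```text
pics
[0.19571841 0.5930971  0.29113519] [[ 9.49565279e-01 -3.13568851e-01 -5.96844425e-04]
 [-3.13569405e-01 -9.49562942e-01 -2.10908041e-03]
 [ 9.46005738e-05  2.18986168e-03 -9.99997598e-01]] 1.001103481281476 0.0
scene 52.18943970786577 245.8878680268783 192.63484144248292 [ 0.88651869 -2.48496818  1.14515071] [0.41921367 0.29842856 0.64603153]
top 47.753187265664714 255.89145918039387 191.61813329994692 [ 2.10262041 -2.1060086   0.23493188] [0.00785627 0.58612779 0.99269995]
```

View pics/scene0.png

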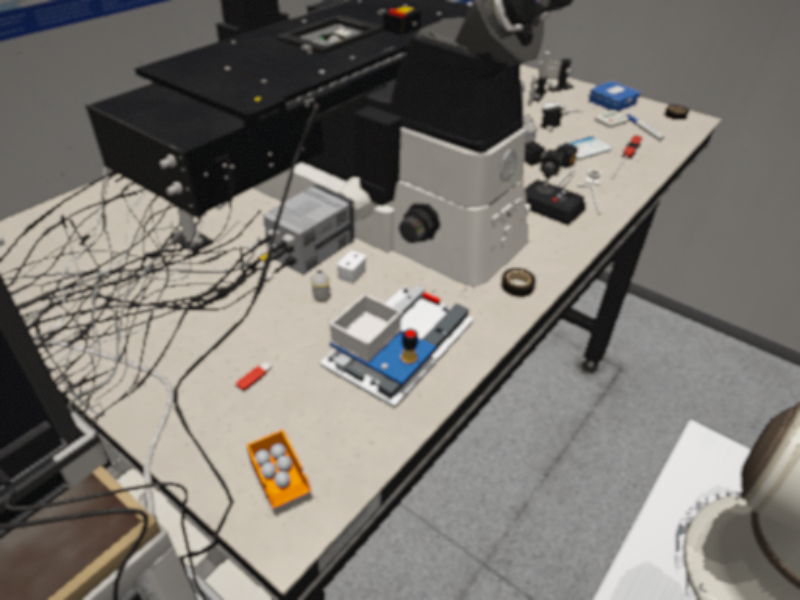

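View pics/top0.png

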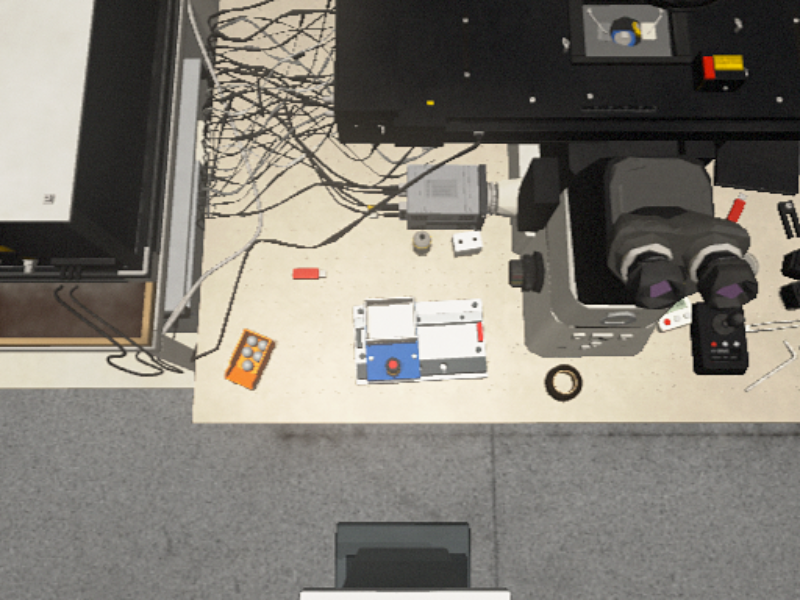

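```bash
cat > h.py <<'E'
import numpy as np,cv2,pickle
def K(c):
    f=192/np.tan(np.radians(c['vertical_fov']/2)); return np.array([[f,0,c['cx']],[0,f,c['cy']],[0,0,1]])
def ray(c,uv,z):
    R=cv2.Rodrigues(np.array(c['rvec']))[0];o=-R.T@np.array(c['tvec'])
    d=R.T@np.linalg.solve(K(c),[uv[0],uv[1],1]);return o+d*(z-o[2])/d[2]
def proj(c,p):
    return cv2.projectPoints(np.array(p,float).reshape(-1,3),np.array(c['rvec']),np.array(c['tvec']),K(c),None)[0][:,0]
def mask(c,lo,hi):
    return cv2.inRange(cv2.cvtColor(c['frame'],cv2.COLOR_RGB2HSV),np.array(lo),np.array(hi))
def blobs(m,a=15):
    n,l,s,ce=cv2.connectedComponentsWithStats(m);return [(s[i],ce[i],(l==i).astype(np.uint8)) for i in range(1,n) if s[i][4]>=a]
E
python3 - <<'E'
from h import *
np.set_printoptions(precision=4,suppress=True)
C={n:pickle.load(open(n+'0.pkl','rb')) for n in('scene','top')}
for n,c in C.items():
    R=cv2.Rodrigues(np.array(c['rvec']))[0];print(n,'cam',-R.T@np.array(c['tvec']),'tcp px',proj(c,[.196,.593,.292]))
    for nm,lo,hi,z in(('orange',(8,150,120),(22,255,255),.02),('blue',(100,130,80),(120,255,255),.035),('red',(0,150,120),(5,255,255),.0)):
        for s,ce,m in blobs(mask(c,lo,hi)):
            k=cv2.findContours(m,0,1)[0][0];b=cv2.boxPoints(cv2.minAreaRect(k));print(n,nm,s,ce,ray(c,ce,z)); 
            if nm!='red':print(b.tolist(),[ray(c,q,z)[:2] for q in b])
ims=[]
for n,(x,y,w,h) in(('top',(130,180,190,80)),('top',(135,195,60,64)),('scene',(150,170,160,160))):
    im=C[n]['frame'][y:y+h,x:x+w,::-1];k=4 if w>100 else 4
    ims.append(cv2.resize(im,None,fx=4,fy=4,interpolation=cv2.INTER_CUBIC))
cv2.imwrite('pics/a.png',ims[0]);
im=C['scene']['frame'][180:330,150:310,::-1];cv2.imwrite('pics/b.png',cv2.resize(im,None,fx=4,fy=4,interpolation=cv2.INTER_CUBIC))
E
```

```text
scene cam [0.1491 0.4978 0.6419] tcp px [[ 41.1246 784.5207]]
scene orange [253   5   7   4  17] [255.6471   6.8824] [ 1.5151 -1.294   0.02  ]
[[252.24136352539062, 6.896545886993408], [253.13790893554688, 4.655167102813721], [259.3448181152344, 7.137925624847412], [258.4482727050781, 9.379304885864258]] [array([ 1.5286, -1.2815]), array([ 1.5507, -1.3174]), array([ 1.4974, -1.3036]), array([ 1.4765, -1.2684])]
scene orange [258 226   8   6  23] [260.913 228.913] [0.4925 0.0052 0.02  ]
[[257.23529052734375, 228.941162109375], [259.26470947265625, 225.55880737304688], [265.0, 228.99996948242188], [262.9705810546875, 232.38232421875]] [array([0.4986, 0.0104]), array([ 0.5015, -0.0007]), array([ 0.4854, -0.0004]), array([0.4827, 0.0106])]
scene orange [158 276  40  49 719] [179.1168 301.9819] [0.4959 0.2481 0.02  ]
[[156.21829223632812, 285.15179443359375], [181.41580200195312, 273.81292724609375], [199.45321655273438, 313.89605712890625], [174.25570678710938, 325.23492431640625]] [array([0.5563, 0.2499]), array([0.5387, 0.2009]), array([0.4501, 0.2422]), array([0.4684, 0.286 ])]
scene 
[... 1648 characters left out ...]
, array([ 1.0774, -0.4078]), array([ 1.0527, -0.4059]), array([ 1.0527, -0.3976])]
top blue [236 220  32  23 334] [255.991  231.6737] [0.492  0.0068 0.035 ]
[[236.0, 220.0], [267.0, 220.0], [267.0, 242.0], [236.0, 242.0]] [array([0.5211, 0.0562]), array([ 0.5209, -0.0205]), array([ 0.4666, -0.0201]), array([0.4667, 0.0558])]
top red [450  36   8  14  89] [453.2697  42.6517] [ 1.0294 -0.5488  0.    ]
top red [466 127  11  15  95] [470.8    134.3789] [ 0.7568 -0.5679  0.    ]
top red [188 172  16   6  94] [195.5    174.5532] [0.6469 0.1648 0.    ]
top red [306 206   3  12  28] [306.7857 211.9286] [ 0.5472 -0.1237  0.    ]
top red [249 231   5   4  17] [250.8824 232.5882] [0.4942 0.0198 0.    ]
```

View pics/a.png

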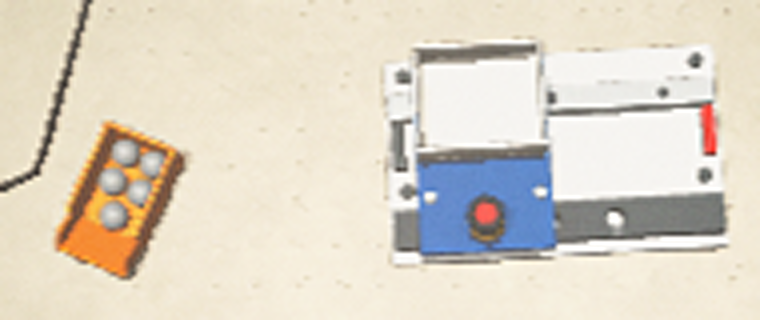

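View pics/b.png

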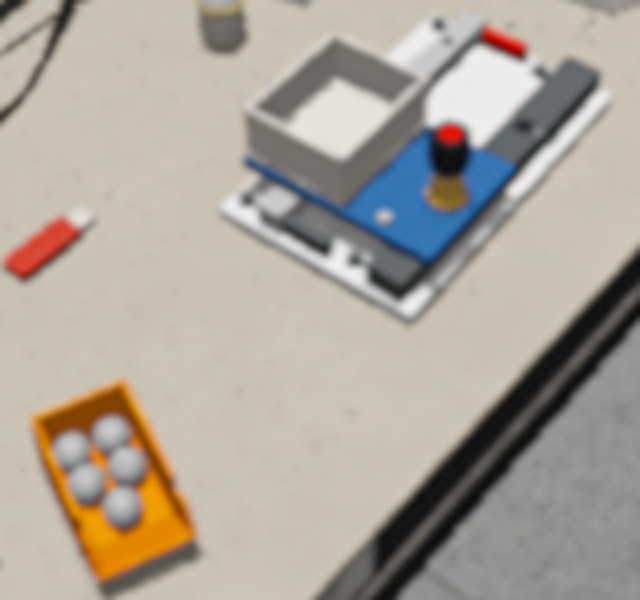

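The crops show the cup (spout toward the robot, balls towards the back), base corners at a.png (393,262) and (727,242), red knob top at (486,212), and tray rim corners around (415,45), (543,38).

Run:
```python
from h import *
np.set_printoptions(precision=4,suppress=True)
T=pickle.load(open('top0.pkl','rb'));S=pickle.load(open('scene0.pkl','rb'))
a=lambda u,v,z:ray(T,(130+(u-1.5)/4,180+(v-1.5)/4),z)
b=lambda u,v,z:ray(S,(150+(u-1.5)/4,180+(v-1.5)/4),z)
print('base T',[a(*p,.01)[:2] for p in((385,63),(713,44),(727,244),(393,264))])
print('base S',[b(*p,.01)[:2] for p in((222,206),(410,320),(610,97))])
print('knobtop T',a(486,212,.082)[:2],'S',b(451,133,.082)[:2])
print('hole2 T',a(615,219,.026)[:2])
print('tray rim S',[b(*p,.071)[:2] for p in((248,109),(337,39),(426,92),(342,160))])
print('tray floor T',[a(*p,.038)[:2] for p in((420,60),(538,55),(541,143),(422,149))])
print('cup back T',[a(*p,.036)[:2] for p in((105,123),(186,152))],'S',[b(*p,.036)[:2] for p in((35,420),(125,385))])
print('cup lip T',[a(*p,.020)[:2] for p in((58,247),(130,278))],'S',[b(*p,.020)[:2] for p in((104,580),(194,543))])
print('lip36 T',[a(*p,.036)[:2] for p in((58,247),(130,278))])
print('balls T',[a(*p,.013)[:2] for p in((126,152),(152,161),(112,180),(139,190),(113,214))],'S',[b(*p,.013)[:2] for p in((110,432),(70,450),(128,465),(87,484),(123,507))])
```

```text
base T [array([0.5889, 0.0839]), array([ 0.601 , -0.1268]), array([ 0.4725, -0.132 ]), array([0.4603, 0.0771])]
base S [array([0.5889, 0.0814]), array([0.459 , 0.0785]), array([ 0.4721, -0.1319])]
knobtop T [0.4836 0.0183] S [0.4836 0.0159]
hole2 T [ 0.4863 -0.061 ]
tray rim S [array([0.5847, 0.061 ]), array([ 0.5855, -0.0135]), array([ 0.5199, -0.0105]), array([0.5213, 0.0585])]
tray floor T [array([0.5847, 0.0601]), array([ 0.5878, -0.0137]), array([ 0.532 , -0.0152]), array([0.5284, 0.0583])]
cup back T [array([0.5454, 0.2554]), array([0.5271, 0.2044])] S [array([0.5436, 0.2529]), array([0.526 , 0.2126])]
cup lip T [array([0.4702, 0.2845]), array([0.451 , 0.2389])] S [array([0.4674, 0.2837]), array([0.4498, 0.2459])]
lip36 T [array([0.4685, 0.2804]), array([0.4495, 0.2355])]
balls T [array([0.5309, 0.2466]), array([0.5251, 0.2299]), array([0.5131, 0.2546]), array([0.5067, 0.2373]), array([0.4916, 0.2529])] S [array([0.5258, 0.2256]), array([0.5329, 0.2446]), array([0.5058, 0.2331]), array([0.513 , 0.2523]), array([0.4913, 0.2503])]
```

```bash
python3 -m pendant '[[[30,18,6],[0,0,0.01]],[[65,38,15],[0,0,0.02]],[[105,61,20],[0,0,0.03]],[[145,84,25],[0,0,0.04]],[[185,107,30],[0,0,0.05]],[[225,130,35],[0,0,0.06]],[[265,153,40],[0,0,0.07]],[[305,176,40],[0,0,0.078]],[[345,200,40],[0,0,0.078]],[[380,220,40],[0,0,0.078]]]' 1
python3 -m pendant '[[[15,9,0],[0,0,0]],[[24,14,0],[0,0,0]],[[24,14,0],[0,0.14,0]],[[24,14,0],[0,0.28,0]],[[24,14,0],[0,0.42,0]],[[24,14,0],[0,0.56,0]],[[24,14,0],[0,0.70,0]],[[24,14,0],[0,0.84,0]],[[24,14,0],[0,0.98,0]],[[24,14,0],[0,1.12,0]]]'
python3 -c "
from station import r
s=r.sense();print(s['joints'],s['ee_rot'],s['wrist_force'])"
```

```text
time_s: 1.1
tcp_pos: [0.4886, 0.2635, 0.2519]
ee_rot: [[0.922, -0.387, -0.001], [-0.387, -0.922, -0.001], [-0.0, 0.001, -1.0]]
wrist_force: [0.4, -0.5, 0.0]
gripper_width: 0.999
gripper_force: 0.0
time_s: 2.1
tcp_pos: [0.5039, 0.2442, 0.2531]
ee_rot: [[0.513, -0.389, 0.765], [-0.216, -0.921, -0.324], [0.831, 0.001, -0.556]]
wrist_force: [2.0, -0.5, 0.2]
gripper_width: 1.001
gripper_force: 0.0
[ 42.29920883  14.38785894 -51.99460505  97.25321022 -49.52487999
 -61.35317648] [[ 0.5127941  -0.38908475  0.76528117]
 [-0.21559471 -0.92120131 -0.32389362]
 [ 0.83100008  0.00110017 -0.55627121]] [ 1.95220078 -0.50194268  0.16926091]
```

```bash
python3 -m pendant '[[[0,0,0],[0,0,0]],[[0,0,0],[-0.117,0,0.057]],[[-20,0,10],[-0.234,0,0.113]],[[-35,0,17],[-0.351,0,0.17]],[[-50,0,24],[-0.468,0,0.227]],[[-65,0,31],[-0.594,0,0.288]],[[-80,0,39],[-0.594,0,0.288]],[[-80,0,39],[-0.594,0,0.288]]]'
python3 -c "
from station import r
s=r.sense();print(s['joints'],s['ee_rot'],s['wrist_force'])"
```

```text
time_s: 2.9
tcp_pos: [0.492, 0.2485, 0.1617]
ee_rot: [[0.334, -0.867, 0.369], [-0.427, -0.488, -0.761], [0.84, 0.096, -0.534]]
wrist_force: [-0.1, -0.7, -0.1]
gripper_width: 0.994
gripper_force: 0.0
[ 56.58882835  33.1621755  -34.94673568  50.47457229 -70.49066671
 -63.58497111] [[ 0.33367065 -0.86748436  0.36896447]
 [-0.42731709 -0.48805934 -0.76105071]
 [ 0.84027614  0.09627546 -0.53354198]] [-0.07487827 -0.66881888 -0.05910224]
```

```bash
cat > rel.py <<'E'
import numpy as np
from scipy.spatial.transform import Rotation as Ro
def down(spout_deg,tilt=0):
    a=np.radians(spout_deg);d=np.array([np.cos(a),np.sin(a),0])
    z=np.array([0,0,-1.]);x=-d;R=np.column_stack([x,np.cross(z,x),z])
    return R@Ro.from_rotvec([0,np.radians(tilt),0]).as_matrix()
def rel(s,p,R):
    R0=np.array(s['ee_rot']);print('shift',np.round(R0.T@(np.array(p)-s['tcp_pos'])*1000,1),'turn',np.round(Ro.from_matrix(R0.T@R).as_rotvec(),3),'t',s['time_s'])
E
python3 -c "
from rel import *;from station import r
s=r.sense();rel(s,[.506,.2437,.17],down(157.2))"
```

```text
shift [13.7 -9.   4.4] turn [ 0.415 -0.935 -0.554] t 2.9
```

```bash
python3 -m pendant '[[[2,-1,0],[0.052,-0.117,-0.069]],[[4,-3,1],[0.104,-0.234,-0.138]],[[6,-4,2],[0.156,-0.351,-0.207]],[[8,-5,3],[0.207,-0.468,-0.277]],[[10,-6,3],[0.26,-0.584,-0.346]],[[12,-7,4],[0.311,-0.701,-0.415]],[[13.7,-9,4.4],[0.363,-0.818,-0.485]],[[13.7,-9,4.4],[0.415,-0.935,-0.554]],[[13.7,-9,4.4],[0.415,-0.935,-0.554]],[[13.7,-9,4.4],[0.415,-0.935,-0.554]]]'
python3 - <<'E'
from rel import *;from station import r
from h import *
s=r.sense();print(s['joints'].round(1) if hasattr(s['joints'],'round') else s['joints']);rel(s,[.506,.2437,.075],down(157.2))
c=r.capture('scene');cv2.imwrite('pics/c.png',cv2.resize(c['frame'][160:384,80:320,::-1],None,fx=2.5,fy=2.5,interpolation=cv2.INTER_CUBIC))
E
```

```text
time_s: 3.9
tcp_pos: [0.5076, 0.2432, 0.1744]
ee_rot: [[0.921, -0.389, 0.008], [-0.389, -0.921, 0.006], [0.005, -0.009, -1.0]]
wrist_force: [-0.4, 0.4, -0.9]
gripper_width: 1.002
gripper_force: 0.0
[ 42.1  22.4 -17.8   0.1 -49.3  25. ]
shift [-2.1  1.1 99.4] turn [-0.009 -0.005 -0.001] t 3.9
```

View pics/c.png

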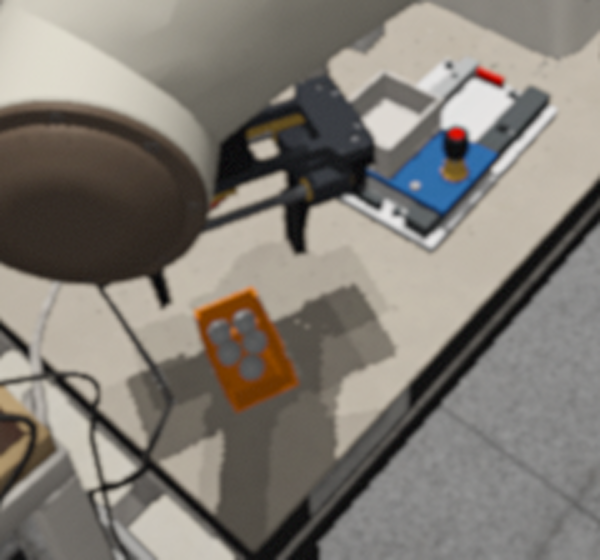

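The picture shows the fingertips at (163,300) and (300,248), either side of the cup's line, and the cup is still undisturbed. I'll descend and grip.

```bash
python3 -m pendant '[[[-1,0.5,20],[-0.005,-0.003,0]],[[-2,1,45],[-0.009,-0.005,0]],[[-2,1,70],[-0.009,-0.005,0]],[[-2,1,88],[-0.009,-0.005,0]],[[-2,1,97],[-0.009,-0.005,0]],[[-2,1,99.4],[-0.009,-0.005,0]],[[-2,1,99.4],[-0.009,-0.005,0]]]' && python3 -m pendant '[[[0,0,0],[0,0,0]],[[0,0,0],[0,0,0]],[[0,0,0],[0,0,0]],[[0,0,0],[0,0,0]],[[0,0,0],[0,0,0]],[[0,0,0],[0,0,0]],[[0,0,0],[0,0,0]],[[0,0,0],[0,0,0]]]' 0
python3 - <<'E'
from rel import *;from station import r
s=r.sense();rel(s,[.506,.2437,.075],down(157.2))
E
```

```text
time_s: 4.65
tcp_pos: [0.5051, 0.2432, 0.0735]
ee_rot: [[0.922, -0.386, -0.002], [-0.386, -0.922, -0.006], [0.0, 0.006, -1.0]]
wrist_force: [-0.3, -0.3, -0.4]
gripper_width: 0.999
gripper_force: 0.0
time_s: 5.45
tcp_pos: [0.5055, 0.2432, 0.0733]
ee_rot: [[0.922, -0.387, -0.002], [-0.387, -0.922, -0.005], [0.001, 0.005, -1.0]]
wrist_force: [0.0, 0.9, 0.1]
gripper_width: 0.549
gripper_force: 30.0
shift [ 0.3 -0.6 -1.7] turn [ 0.005 -0.001  0.001] t 5.45
```

```bash
cat >> rel.py <<'E'
L=np.array([-.051,0,.053])
def lip(s,p,yaw,tilt):
    R=down(yaw,tilt);q=np.array(p)-R@L;print(tilt,'tcp',q.round(3),end=' ');rel(s,q,R)
E
python3 - <<'E'
from rel import *;from station import r;from h import *
s=r.sense()
for k in range(1,9): f=k/8;lip(s,[.5055+.051*np.cos(np.radians(157.2)),.2432+.051*np.sin(np.radians(157.2)),.15] if 0 else [.46+f*.095,.263-f*.15,.10+.06*f],157.2-64*f,22*f)
T=pickle.load(open('top0.pkl','rb'));print('focus knob',ray(T,(327,174),.1),ray(T,(327,174),.2),'obj',ray(T,(270,154),.03))
E
```

```text
2.75 tcp [0.513 0.219 0.163] shift [ 16.5  19.3 -89.4] turn [0.002 0.047 0.14 ] t 5.45
5.5 tcp [0.519 0.197 0.173] shift [ 30.7  37.9 -99.1] turn [-0.008  0.094  0.28 ] t 5.45
8.25 tcp [0.525 0.176 0.182] shift [  44.2   55.5 -108.6] turn [-0.025  0.14   0.419] t 5.45
11.0 tcp [0.531 0.155 0.192] shift [  57.1   71.9 -118. ] turn [-0.049  0.185  0.558] t 5.45
13.75 tcp [0.536 0.136 0.201] shift [  69.7   87.3 -127.3] turn [-0.079  0.228  0.696] t 5.45
16.5 tcp [0.542 0.119 0.21 ] shift [  82.3  101.4 -136.4] turn [-0.116  0.268  0.833] t 5.45
19.25 tcp [0.549 0.102 0.219] shift [  95.   114.4 -145.4] turn [-0.16   0.306  0.969] t 5.45
22.0 tcp [0.557 0.086 0.228] shift [ 108.1  126.4 -154.2] turn [-0.21   0.34   1.104] t 5.45
focus knob [ 0.62101118 -0.16230586  0.1       ] [ 0.59417049 -0.14526857  0.2       ] obj [ 0.69326547 -0.0295751   0.03      ]
```

```bash
python3 -m pendant '[[[0,0,-4],[0,0,0]],[[0,0,-12],[0,0,0]],[[0,0,-24],[0,0,0]],[[0,0,-38],[0,0,0]],[[0,0,-52],[0,0,0]],[[0,0,-66],[0,0,0]],[[0,0,-78],[0,0,0]],[[0,0,-86],[0,0,0]],[[0,0,-90],[0,0,0]]]' && python3 -m pendant '[[[6,6,0],[0,0.015,0.04]],[[12,14,-4],[0,0.03,0.09]],[[20,24,-8],[-0.004,0.06,0.17]],[[28,33,-12],[-0.009,0.08,0.25]],[[35,43,-15],[-0.014,0.11,0.33]],[[42,53,-18],[-0.023,0.135,0.40]],[[49,62,-23],[-0.035,0.16,0.47]],[[54,68,-26],[-0.044,0.176,0.53]],[[57,72,-28],[-0.049,0.185,0.558]]]'
python3 - <<'E'
from rel import *;from station import r;from h import *
s=r.sense();print(s['gripper_width'],s['joints'])
for f in(.25,.5,.75,1): lip(s,[.508+f*.047,.188-f*.075,.13+.025*f],125.2-32*f,11+11*f)
c=r.capture('scene');cv2.imwrite('pics/d.png',cv2.resize(c['frame'][100:384,80:400,::-1],None,fx=2,fy=2,interpolation=cv2.INTER_CUBIC))
E
```

```text
time_s: 6.35
tcp_pos: [0.5055, 0.2435, 0.1643]
ee_rot: [[0.922, -0.387, -0.002], [-0.387, -0.922, -0.005], [0.0, 0.005, -1.0]]
wrist_force: [0.7, 0.2, -2.5]
gripper_width: 0.545
gripper_force: 30.0
time_s: 7.25
tcp_pos: [0.5298, 0.1543, 0.1913]
ee_rot: [[0.564, -0.819, 0.108], [-0.803, -0.574, -0.158], [0.191, 0.003, -0.982]]
wrist_force: [-0.8, 0.5, -2.4]
gripper_width: 0.548
gripper_force: 30.0
0.5484234512254071 [ 37.42594375  19.60505043 -25.49522644  15.26670015 -46.55134522
 -13.05498741]
13.75 tcp [0.537 0.136 0.2  ] shift [19.9  4.8 -4.8] turn [-0.027  0.047  0.134] t 7.25
16.5 tcp [0.543 0.119 0.208] shift [39.1 10.1 -9.2] turn [-0.063  0.094  0.269] t 7.25
19.25 tcp [0.549 0.102 0.216] shift [ 57.9  14.5 -13.4] turn [-0.106  0.141  0.403] t 7.25
22 tcp [0.557 0.086 0.223] shift [ 76.4  17.7 -17.6] turn [-0.156  0.186  0.534] t 7.25
```

View pics/d.png

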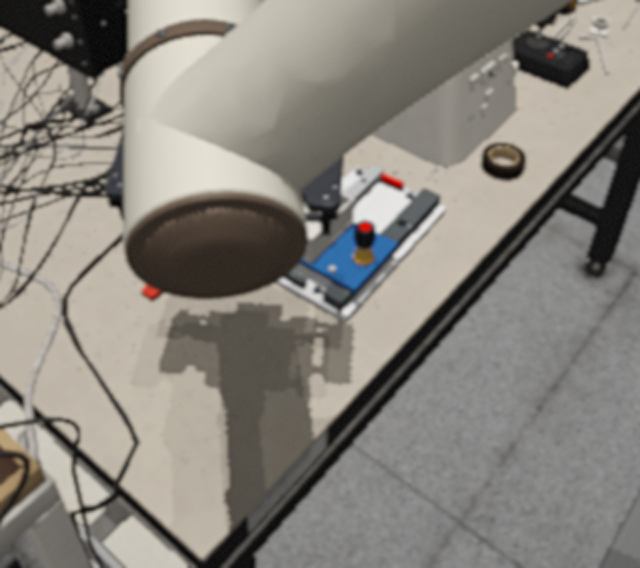

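The arm hides the cup; no balls are visible on the table. Carrying on to the pre-pour pose.

```bash
python3 -m pendant '[[[5,1,-1],[-0.006,0.012,0.035]],[[13,3,-3],[-0.017,0.03,0.09]],[[20,5,-5],[-0.027,0.047,0.134]],[[30,7.5,-7],[-0.045,0.07,0.2]],[[39,10,-9],[-0.063,0.094,0.269]],[[48,12,-11],[-0.084,0.118,0.336]],[[58,14.5,-13.4],[-0.106,0.141,0.403]],[[68,16,-15.5],[-0.13,0.165,0.47]],[[74,17.3,-17],[-0.15,0.18,0.515]],[[76.4,17.7,-17.6],[-0.156,0.186,0.534]]]'
python3 - <<'E'
from rel import *;from station import r;from h import *
s=r.sense();print(s['joints'])
for f in(.25,.5,.75,1): lip(s,[.555,.113-f*.103,.155-.07*f],93.2,22+6*f)
E
```

```text
time_s: 8.3
tcp_pos: [0.5572, 0.0863, 0.223]
ee_rot: [[0.053, -0.998, 0.021], [-0.926, -0.057, -0.373], [0.374, 0.0, -0.927]]
wrist_force: [-0.2, 0.8, -3.5]
gripper_width: 0.546
gripper_force: 30.0
[ 32.36729215  21.77595551 -21.04755126  22.12651499 -60.19548591
 -42.37306126]
23.5 tcp [0.556 0.062 0.206] shift [16.5  2.2 24.6] turn [-0.001  0.027  0.001] t 8.3
25.0 tcp [0.556 0.038 0.19 ] shift [32.4  3.6 49.1] turn [-0.001  0.053  0.001] t 8.3
26.5 tcp [0.556 0.014 0.173] shift [48.2  5.1 73.7] turn [-0.001  0.079  0.001] t 8.3
28 tcp [ 0.556 -0.01   0.156] shift [64.   6.6 98.4] turn [-0.001  0.105  0.001] t 8.3
```

```bash
python3 -m pendant '[[[3,0.4,5],[0,0.005,0]],[[9,1,14],[0,0.015,0]],[[16.5,2.2,24.6],[-0.001,0.027,0.001]],[[25,3,37],[-0.001,0.04,0.001]],[[33,3.7,50],[-0.001,0.053,0.001]],[[41,4.4,62],[-0.001,0.066,0.001]],[[49,5.2,75],[-0.001,0.079,0.001]],[[57,6,87],[-0.001,0.092,0.001]],[[62,6.4,95],[-0.001,0.1,0.001]],[[64,6.6,98.4],[-0.001,0.105,0.001]]]'
python3 - <<'E'
from rel import *;from station import r;from h import *
s=r.sense();print(s['joints'])
for t in range(28,80,6): lip(s,[.555,.010,.083],93.2,t)
a=r.capture('scene')['frame'][100:300,200:360];b=r.capture('top')['frame'][140:260,150:330]
f=lambda i:cv2.resize(i[:,:,::-1],(400,480*1) if 0 else None,fx=2.4,fy=2.4,interpolation=cv2.INTER_CUBIC)
A,B=f(a),f(b);h=max(len(A),len(B));p=lambda i:cv2.copyMakeBorder(i,0,h-len(i),0,0,0)
I=np.hstack([p(A),p(B)])[:600,:830];cv2.imwrite('pics/e.png',cv2.resize(I,(800,int(800/I.shape[1]*I.shape[0]))))
E
```

```text
time_s: 9.3
tcp_pos: [0.5555, -0.0113, 0.1552]
ee_rot: [[0.05, -0.998, 0.025], [-0.881, -0.056, -0.469], [0.47, 0.002, -0.883]]
wrist_force: [-0.6, -0.5, -1.6]
gripper_width: 0.552
gripper_force: 30.0
[ 23.71063024  25.15325842 -32.76743237  35.82560361 -48.72003111
 -48.40794157]
28 tcp [ 0.556 -0.01   0.154] shift [-1.7 -0.7  0.8] turn [ 0.001 -0.001  0.001] t 9.3
34 tcp [ 0.556 -0.003  0.155] shift [-7.5 -0.7 -4.2] turn [0.001 0.104 0.001] t 9.3
40 tcp [0.555 0.005 0.156] shift [-13.8  -0.7  -8.7] turn [0.001 0.209 0.001] t 9.3
46 tcp [0.555 0.013 0.157] shift [-20.6  -0.7 -12.4] turn [0.001 0.313 0.001] t 9.3
52 tcp [0.554 0.02  0.156] shift [-27.7  -0.7 -15.4] turn [0.001 0.418 0.001] t 9.3
58 tcp [0.554 0.028 0.154] shift [-35.   -0.7 -17.6] turn [0.001 0.523 0.001] t 9.3
64 tcp [0.554 0.035 0.152] shift [-42.6  -0.7 -19.1] turn [0.001 0.628 0.001] t 9.3
70 tcp [0.553 0.042 0.149] shift [-50.2  -0.7 -19.7] turn [0.001 0.732 0.001] t 9.3
76 tcp [0.553 0.049 0.145] shift [-57.9  -0.7 -19.6] turn [0.001 0.837 0.002] t 9.3
```

View pics/e.png

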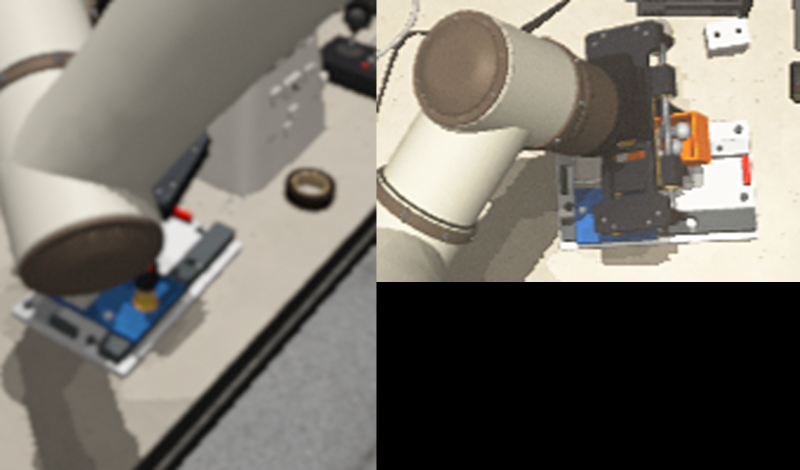

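```bash
python3 -c "
from h import *;from station import r;s=r.sense();T=pickle.load(open('top0.pkl','rb'))
R=np.array(s['ee_rot']);print(proj(T,[s['tcp_pos']+R@np.array(q) for q in([.032,.024,.037],[.032,-.024,.037])]))"
python3 -m pendant '[[[-5,-0.7,-2],[0.001,0.052,0.001]],[[-7.5,-0.7,-4.2],[0.001,0.104,0.001]],[[-11,-0.7,-6.5],[0.001,0.156,0.001]],[[-13.8,-0.7,-8.7],[0.001,0.209,0.001]],[[-17,-0.7,-10.5],[0.001,0.261,0.001]],[[-20.6,-0.7,-12.4],[0.001,0.313,0.001]],[[-24,-0.7,-14],[0.001,0.365,0.001]],[[-27.7,-0.7,-15.4],[0.001,0.418,0.001]],[[-31.5,-0.7,-16.5],[0.001,0.47,0.001]],[[-35,-0.7,-17.6],[0.001,0.523,0.001]]]'
python3 - <<'E'
from rel import *;from station import r;from h import *
s=r.sense();print(s['joints'])
for t in range(58,80,4): lip(s,[.555,.010,.083],93.2,t)
E
```

```text
[[284.58218373 206.83677079]
 [283.04312592 186.11809312]]
time_s: 10.4
tcp_pos: [0.5555, 0.0304, 0.156]
ee_rot: [[0.028, -0.998, 0.052], [-0.53, -0.059, -0.846], [0.848, -0.004, -0.53]]
wrist_force: [-0.1, 1.0, -1.6]
gripper_width: 0.549
gripper_force: 30.0
[ 32.56030091  33.70330108 -35.40290317  52.27166498 -69.59084904
 -70.84971728]
58 tcp [0.554 0.028 0.154] shift [-0.1  1.6  3. ] turn [-0.005  0.    -0.002] t 10.4
62 tcp [0.554 0.033 0.153] shift [-3.9  1.6 -0.5] turn [-0.005  0.07  -0.002] t 10.4
66 tcp [0.553 0.038 0.151] shift [-8.   1.6 -3.6] turn [-0.005  0.14  -0.002] t 10.4
70 tcp [0.553 0.042 0.149] shift [-12.2   1.6  -6.5] turn [-0.005  0.21  -0.002] t 10.4
74 tcp [0.553 0.047 0.147] shift [-16.7   1.6  -9. ] turn [-0.005  0.28  -0.003] t 10.4
78 tcp [0.553 0.051 0.144] shift [-21.3   1.6 -11.3] turn [-0.004  0.35  -0.003] t 10.4
```

```bash
python3 -m pendant '[[[-2,1.6,1],[-0.005,0.035,-0.002]],[[-4,1.6,-0.5],[-0.005,0.07,-0.002]],[[-6,1.6,-2],[-0.005,0.105,-0.002]],[[-8,1.6,-3.6],[-0.005,0.14,-0.002]],[[-12,1.6,-6.5],[-0.005,0.21,-0.002]],[[-15,1.6,-8],[-0.005,0.25,-0.002]],[[-12,1.6,-6.5],[-0.005,0.21,-0.002]],[[-12,1.6,-6.5],[-0.005,0.21,-0.002]],[[-15,1.6,-8],[-0.005,0.25,-0.002]],[[-15,1.6,-8],[-0.005,0.25,-0.002]]]'
python3 - <<'E'
from rel import *;from station import r;from h import *
s=r.sense();print(s['joints'])
c=r.capture('top');b=c['frame'][160:260,210:330]
cv2.imwrite('pics/f.png',cv2.resize(b[:,:,::-1],None,fx=5,fy=5,interpolation=cv2.INTER_CUBIC))
E
```

```text
time_s: 11.4
tcp_pos: [0.5522, 0.044, 0.1464]
ee_rot: [[0.019, -0.999, 0.051], [-0.303, -0.054, -0.952], [0.953, 0.003, -0.303]]
wrist_force: [-0.0, -0.1, -1.6]
gripper_width: 0.549
gripper_force: 30.0
[ 35.27500094  40.03178195 -35.28815928  54.80524245 -80.52972727
 -77.2720831 ]
```

View pics/f.png

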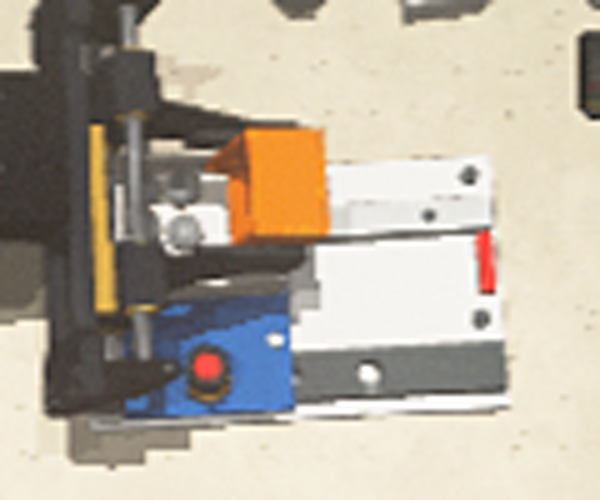

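Two balls are visible in the tray at (180,180) and (182,235), and the carriage hasn't moved. I'll rock once more, then raise the cup.

```bash
python3 -m pendant '[[[4,0,2],[0,-0.1,0]],[[4,0,2],[0,-0.1,0]],[[0,0,0],[0,0.02,0]],[[0,0,0],[0,0.02,0]],[[10,0,-3],[0,0,0]],[[30,0,-9],[0,0,0]],[[55,0,-17],[0,0,0]],[[75,0,-24],[0,0,0]],[[85,0,-27],[0,0,0]],[[85,0,-27],[0,0,0]]]'
python3 -m pendant '[[[0,0,0],[0,0,0]],[[0,0,0],[0,0,0]],[[0,0,0],[0,0,0]]]' | grep force
python3 - <<'E'
from rel import *;from station import r;from h import *
s=r.sense();rel(s,s['tcp_pos'],down(93.2,25))
f=[]
for i in range(4):
    c=r.capture('top');f.append(r.sense()['wrist_force'][2])
print(f)
A=c['frame'][160:260,210:310];B=r.capture('scene')['frame'][180:280,200:300]
cv2.imwrite('pics/g.png',cv2.resize(np.hstack([A,B])[:,:,::-1],None,fx=4,fy=4,interpolation=cv2.INTER_CUBIC))
E
```

```text
time_s: 12.45
tcp_pos: [0.5523, 0.0435, 0.238]
ee_rot: [[0.015, -0.999, 0.051], [-0.307, -0.053, -0.95], [0.952, -0.001, -0.308]]
wrist_force: [0.3, -0.5, -1.9]
gripper_width: 0.55
gripper_force: 30.0
wrist_force: [-0.1, 0.5, -2.2]
gripper_force: 30.0
shift [0. 0. 0.] turn [ 0.005 -0.826  0.002] t 12.75
[np.float64(-2.642860404994263), np.float64(-0.8535330487638337), np.float64(-0.7512247398205761), np.float64(-1.154119544154546)]
```

View pics/g.png

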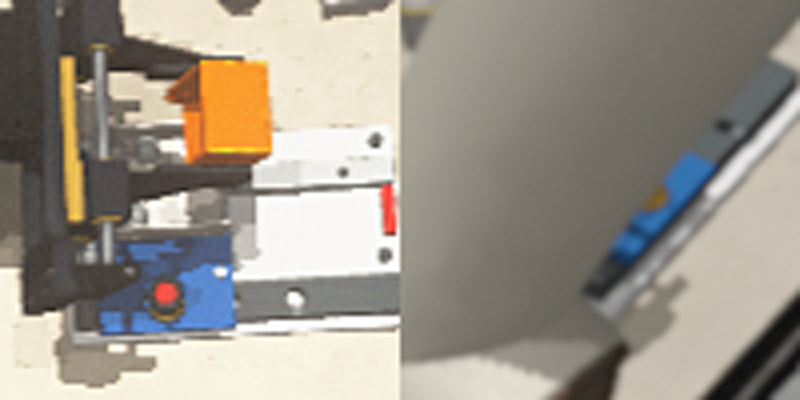

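```bash
python3 -m pendant '[[[0,0,0],[0,-0.1,0]],[[0,0,0],[0,-0.22,0]],[[0,0,0],[0,-0.34,0]],[[0,0,0],[0,-0.46,0]],[[0,0,0],[0,-0.58,0]],[[0,0,0],[0,-0.70,0]],[[0,0,0],[0,-0.79,0]],[[0,0,0],[0,-0.83,0]]]'|grep tcp
python3 - <<'E'
from rel import *;from station import r
s=r.sense();rel(s,[.506,.22,.2],down(157.2,5))
E
```

```text
tcp_pos: [0.5521, 0.0431, 0.2369]
shift [-178.2   36.8  -40.7] turn [ 0.288 -0.304 -1.088] t 13.8
```

```bash
python3 -m pendant '[[[-10,2,-2],[0.014,-0.015,-0.054]],[[-30,6,-7],[0.043,-0.046,-0.163]],[[-55,11,-12],[0.08,-0.085,-0.305]],[[-78,16,-18],[0.118,-0.125,-0.446]],[[-100,21,-23],[0.158,-0.167,-0.6]],[[-122,25,-28],[0.196,-0.207,-0.74]],[[-145,30,-33],[0.23,-0.243,-0.87]],[[-163,34,-37],[0.262,-0.277,-0.99]],[[-174,36,-40],[0.282,-0.298,-1.066]],[[-178,37,-41],[0.288,-0.304,-1.088]]]'|grep tcp
python3 - <<'E'
from rel import *;from station import r;from h import *
s=r.sense();rel(s,[.506,.2437,.0735],down(157.2)); print(s['joints'])
c=r.capture('top');A=c['frame'][180:255,140:290]
cv2.imwrite('pics/i.png',cv2.resize(A[:,:,::-1],None,fx=5,fy=5,interpolation=cv2.INTER_CUBIC))
E
```

```text
tcp_pos: [0.5053, 0.2206, 0.1987]
shift [-19.  -22.1 123.9] turn [ 0.004 -0.086  0.003] t 14.8
[ 42.3970153   18.81885027 -21.66793722   6.18685737 -47.81440373
  20.86533072]
```

View pics/i.png

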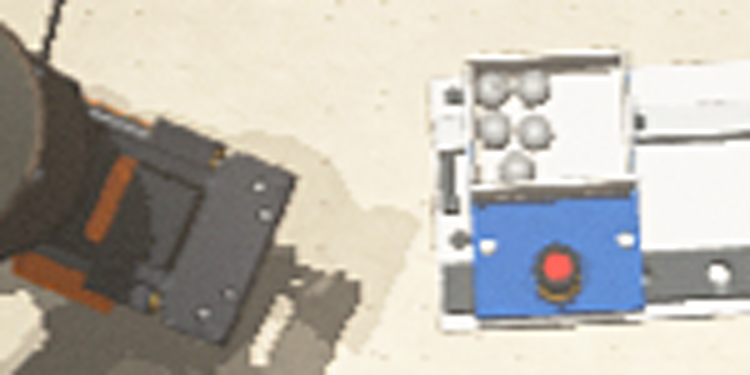

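The picture shows all five balls in the tray, at (492,88), (535,86), (493,130), (535,131) and (515,165). Setting the cup down at its old spot.

```bash
python3 -m pendant '[[[-3,-4,10],[0,-0.02,0]],[[-7,-8,30],[0.002,-0.04,0.001]],[[-11,-13,52],[0.003,-0.06,0.002]],[[-15,-18,75],[0.004,-0.08,0.003]],[[-19,-22,95],[0.004,-0.086,0.003]],[[-19,-22,110],[0.004,-0.086,0.003]],[[-19,-22,117],[0.004,-0.086,0.003]],[[-19,-22,121],[0.004,-0.086,0.003]],[[-19,-22,121],[0.004,-0.086,0.003]]]'
python3 -m pendant '[[[0,0,1],[0,0,0]],[[0,0,2],[0,0,0]],[[0,0,2],[0,0,0]]]'
```

```text
time_s: 15.75
tcp_pos: [0.5063, 0.243, 0.0763]
ee_rot: [[0.921, -0.39, 0.001], [-0.39, -0.921, -0.0], [0.001, -0.0, -1.0]]
wrist_force: [0.4, 0.2, -1.8]
gripper_width: 0.548
gripper_force: 30.0
time_s: 16.05
tcp_pos: [0.5064, 0.2435, 0.0752]
ee_rot: [[0.921, -0.389, 0.002], [-0.389, -0.921, 0.001], [0.002, -0.002, -1.0]]
wrist_force: [0.2, -0.2, -1.8]
gripper_width: 0.549
gripper_force: 30.0
```

Still 1–2 mm up (no contact force yet); lower gently.

```bash
python3 -m pendant '[[[0,0,0.7],[0,0,0]],[[0,0,1.4],[0,0,0]],[[0,0,1.4],[0,0,0]]]'|grep -E "tcp|wrist"
python3 -m pendant '[[[0,0,0.4],[0,0,0]],[[0,0,0.8],[0,0,0]],[[0,0,0.8],[0,0,0]]]'|grep -E "tcp|wrist"
```

```text
tcp_pos: [0.5064, 0.2434, 0.0735]
wrist_force: [-0.0, 0.1, 1.2]
tcp_pos: [0.5064, 0.2435, 0.0734]
wrist_force: [-1.7, 0.3, 5.0]
```

```bash
python3 -m pendant '[[[0,0,-0.6],[0,0,0]],[[0,0,-0.6],[0,0,0]],[[0,0,-0.6],[0,0,0]],[[0,0,-0.6],[0,0,0]],[[0,0,-0.6],[0,0,0]],[[0,0,-0.6],[0,0,0]],[[0,0,-0.6],[0,0,0]]]' 1
python3 -m pendant '[[[0,0,-5],[0,0,0]],[[0,0,-20],[0,0,0]],[[0,0,-45],[0,0,0]],[[0,0,-75],[0,0,0]],[[0,0,-105],[0,0,0]],[[0,0,-120],[0,0,0]],[[0,0,-126],[0,0,0]]]'
python3 - <<'E'
from rel import *;from station import r
s=r.sense();rel(s,[.4836,.0168,.2],down(183.3))
E
```

```text
time_s: 17.35
tcp_pos: [0.5064, 0.2433, 0.073]
ee_rot: [[0.921, -0.389, 0.001], [-0.389, -0.921, 0.0], [0.001, -0.001, -1.0]]
wrist_force: [0.4, -0.1, -0.4]
gripper_width: 0.987
gripper_force: 0.0
time_s: 18.05
tcp_pos: [0.5068, 0.2438, 0.2016]
ee_rot: [[0.921, -0.389, 0.005], [-0.389, -0.921, 0.003], [0.003, -0.005, -1.0]]
wrist_force: [-0.2, -0.3, 0.3]
gripper_width: 1.005
gripper_force: 0.0
shift [ 66.9 218.1   0.7] turn [-0.004 -0.004 -0.457] t 18.05
```

```bash
python3 -m pendant '[[[5,16,0],[0,0,-0.04]],[[13,42,0],[0,0,-0.09]],[[21,69,0],[0,0,-0.15]],[[29,96,0],[0,0,-0.21]],[[37,123,0],[-0.002,-0.002,-0.27]],[[45,150,0],[-0.004,-0.004,-0.33]],[[53,175,0],[-0.004,-0.004,-0.39]],[[60,198,0],[-0.004,-0.004,-0.44]],[[65,213,0],[-0.004,-0.004,-0.457]],[[67,218,0],[-0.004,-0.004,-0.457]]]'
python3 -m pendant '[[[0,0,0],[0,0,0]]]'|grep tcp
python3 - <<'E'
from rel import *;from station import r;from h import *
s=r.sense();rel(s,[.4836,.0168,.124],down(183.3));print(s['joints'])
c=r.capture('top')
m=mask(c,(8,150,120),(22,255,255))
for st,ce,_ in blobs(m,60): print('cup',st,ce,ray(c,ce,.02))
for n in('top','scene'):
    c=r.capture(n)
    for st,ce,_ in blobs(mask(c,(0,150,120),(5,255,255)),8): print(n,st,ray(c,ce,.082))
E
```

```text
time_s: 19.05
tcp_pos: [0.4822, 0.015, 0.1983]
ee_rot: [[0.998, 0.055, -0.005], [0.055, -0.998, -0.003], [-0.005, 0.003, -1.0]]
wrist_force: [-0.1, 0.1, -0.2]
gripper_width: 0.996
gripper_force: 0.0
tcp_pos: [0.4828, 0.0159, 0.1985]
shift [ 1.1 -1.  74.5] turn [ 0.003  0.004 -0.002] t 19.15
[ 21.253055    13.91764825 -26.56866579   0.11071066 -49.78763171
  71.86658769]
top [450  36   8  14  90] [ 0.97890788 -0.50714294  0.082     ]
top [466 127  11  15  96] [ 0.7268581  -0.52493423  0.082     ]
top [188 172  16   6  94] [0.62495405 0.1530654  0.082     ]
top [425 204   4   4  13] [ 0.54754146 -0.39979153  0.082     ]
top [306 206   3  12  29] [ 0.53231611 -0.11377644  0.082     ]
top [455 219   4   3   9] [ 0.51307612 -0.4670576   0.082     ]
scene [405  87   5   5  19] [ 0.47252854 -0.73346259  0.082     ]
scene [400  94   6   6  29] [ 0.46405782 -0.67811031  0.082     ]
scene [271 188  10   6  31] [ 0.5039881  -0.05996236  0.082     ]
scene [152 235  18  14 113] [0.58528635 0.20352373 0.082     ]
```

```bash
python3 -m pendant '[[[0.5,-0.5,10],[0.002,0.002,-0.001]],[[1,-1,28],[0.003,0.004,-0.002]],[[1,-1,46],[0.003,0.004,-0.002]],[[1,-1,60],[0.003,0.004,-0.002]],[[1,-1,70],[0.003,0.004,-0.002]],[[1,-1,74],[0.003,0.004,-0.002]],[[1,-1,74],[0.003,0.004,-0.002]]]'
python3 -m pendant '[[[0,0,0],[0,0,0]],[[0,0,0],[0,0,0]],[[0,0,0],[0,0,0]],[[0,0,0],[0,0,0]],[[0,0,0],[0,0,0]],[[0,0,0],[0,0,0]],[[0,0,0],[0,0,0]],[[0,0,0],[0,0,0]],[[0,0,0],[0,0,0]],[[0,0,0],[0,0,0]]]' 0
python3 -m pendant '[[[0,0,0],[0,0,0]],[[0,0,0],[0,0,0]],[[0,0,0],[0,0,0]]]'
```

```text
time_s: 20.0
tcp_pos: [0.4836, 0.0174, 0.1243]
ee_rot: [[0.998, 0.06, -0.0], [0.06, -0.998, -0.0], [-0.0, 0.0, -1.0]]
wrist_force: [0.1, -1.2, -0.7]
gripper_width: 0.997
gripper_force: 0.0
time_s: 21.0
tcp_pos: [0.4838, 0.0173, 0.1249]
ee_rot: [[0.998, 0.059, 0.001], [0.059, -0.998, 0.0], [0.001, -0.0, -1.0]]
wrist_force: [-0.3, 0.0, 0.1]
gripper_width: 0.245
gripper_force: 30.0
time_s: 21.3
tcp_pos: [0.4838, 0.0173, 0.1249]
ee_rot: [[0.998, 0.059, 0.001], [0.059, -0.998, 0.0], [0.001, -0.0, -1.0]]
wrist_force: [-0.4, 1.0, -0.0]
gripper_width: 0.241
gripper_force: 30.0
```

```bash
python3 -m pendant '[[[0,0,-2],[0,0,0]],[[0,0,-5],[0,0,0]],[[0,0,-8],[0,0,0]],[[0,0,-10.5],[0,0,0]],[[0,0,-12.5],[0,0,0]],[[0,0,-12.5],[0,0,0]],[[0,0,-12.5],[0,0,0]],[[0,0,-12.5],[0,0,0]]]'
```

```text
time_s: 22.1
tcp_pos: [0.4837, 0.0173, 0.1373]
ee_rot: [[0.998, 0.059, 0.001], [0.059, -0.998, 0.0], [0.001, -0.0, -1.0]]
wrist_force: [2.0, 1.0, -7.0]
gripper_width: 0.241
gripper_force: 30.0
```

```bash
python3 -m pendant '[[[0,2,0],[0,0,0]],[[0,6,0],[0,0,0]],[[0,11,0],[0,0,0]],[[0,17,0],[0,0,0]],[[0,23,0],[0,0,0]],[[0,29,0],[0,0,0]],[[0,34,0],[0,0,0]],[[0,38,0],[0,0,0]],[[0,40,0],[0,0,0]],[[0,40,0],[0,0,0]]]'
python3 -m pendant '[[[0,0,0],[0,0,0]],[[0,0,0],[0,0,0]]]'
```

```text
time_s: 23.1
tcp_pos: [0.486, -0.0232, 0.1374]
ee_rot: [[0.998, 0.059, 0.0], [0.059, -0.998, -0.0], [0.0, 0.0, -1.0]]
wrist_force: [1.9, -0.8, -7.4]
gripper_width: 0.239
gripper_force: 30.0
time_s: 23.3
tcp_pos: [0.486, -0.023, 0.1374]
ee_rot: [[0.998, 0.059, 0.0], [0.059, -0.998, -0.0], [0.0, 0.0, -1.0]]
wrist_force: [2.3, -1.6, -7.9]
gripper_width: 0.24
gripper_force: 30.0
```

```bash
python3 -m pendant '[[[0,0,2],[0,0,0]],[[0,0,4],[0,0,0]],[[0,0,6],[0,0,0]],[[0,0,8],[0,0,0]],[[0,0,10],[0,0,0]],[[0,0,12],[0,0,0]],[[0,0,12.5],[0,0,0]],[[0,0,12.5],[0,0,0]],[[0,0,12.5],[0,0,0]]]'
```

```text
time_s: 24.2
tcp_pos: [0.486, -0.0227, 0.125]
ee_rot: [[0.998, 0.059, 0.001], [0.059, -0.998, 0.0], [0.001, -0.0, -1.0]]
wrist_force: [-0.4, -2.1, -2.3]
gripper_width: 0.241
gripper_force: 30.0
```

```bash
python3 -m pendant '[[[0,0,0.5],[0,0,0]],[[0,0,1],[0,0,0]],[[0,0,1],[0,0,0]],[[0,0,1],[0,0,0]]]'
python3 - <<'E'
from station import r;from h import *
c=r.capture('top')
for st,ce,_ in blobs(mask(c,(8,150,120),(22,255,255)),60): print('cup',st,ray(c,ce,.02))
for n in('top','scene'):
    c=r.capture(n);o=pickle.load(open(n+'0.pkl','rb'))
    for nm,lo,hi,z in(('blue',(100,130,80),(120,255,255),.035),):
        for st,ce,_ in blobs(mask(c,lo,hi),30): print(n,nm,st,ray(c,ce,z))
s=r.sense();print(s['tcp_pos'],s['wrist_force'],s['gripper_force'])
E
```

```text
time_s: 24.6
tcp_pos: [0.4861, -0.0227, 0.1248]
ee_rot: [[0.998, 0.06, 0.001], [0.06, -0.998, 0.0], [0.001, -0.0, -1.0]]
wrist_force: [-2.7, -0.7, 4.7]
gripper_width: 0.24
gripper_force: 30.0
scene blue [378  53  31  17 249] [ 0.63584882 -1.03023234  0.035     ]
scene blue [236 209  52  25 369] [ 0.49287223 -0.00646719  0.035     ]
[ 0.48612102 -0.02271005  0.12483603] [-2.72995277 -1.51114461  4.4596614 ] 30.000838916748762
```

```bash
python3 -c "
from station import r
print(r.finish_job())"
```

```text
the job is handed in; nothing more can be done
None
```

The job is handed in at about 25 s of the 58 s allowed, with no verdict returned: all five balls are in the tray, the empty cup is released where it started (the arm hid it afterwards, so no camera check), and the carriage is at the middle hole, pin home by position and force readings, knob still gripped.

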